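Screw down incense jar lids and pass the jars under the height gauge

TASK

The square glass jars standing about on the packing bench have lids that are not screwed down: one at a time, set each jar in the open infeed of the gauge lane, screw its lid clockwise fully home, and push the jar along the lane under the gauge bar until its whole lid has come out on the far side, letting each jar shove the ones before it further along. A taller jar from another mould may be among them: pushed up to the bar with its lid fully home it still stops there, and must then be stood flat in the grey reject tray instead. Finish with every other jar standing flat in the lane beyond the bar and every lid fully home, and do not knock over the stick cup or the twine spool.

Things in the scene. Friction and masses are not known exactly. Their poses are not given: they have to be found in the camera images.
- gauge: Fixed steel height gauge lane, plain 120 mm wide base plate. Origin on the bench, below the bridge bar; +y along the lane in the pushing direction (open infeed to covered outfeed), x across, z up. Lane floor 5 mm above the bench, y = -150 to +225 mm. Side rails 14 mm above the floor, 8 mm thick, inner faces 34.5 mm either side of centre, y = -140 to +220 mm; they keep a jar from turning.
- gauge_bar (a point): Point on the lane floor straight below the bridge bar, on the lane's centre line; axes as gauge. The bar is a steel flat across the lane, 4 mm thick along y (-2 to +2 mm), underside 51.5 mm, top 61.5 mm above the lane floor, on two posts 10 mm wide and 12 mm long centred 50 mm either side, with nuts to 72 mm. A jar whose lid is home passes with 1.5 mm to spare.
- gauge_infeed (a point): Point on the lane floor in the middle of the infeed, 85 mm before the bar, axes as gauge: where a jar is set down between the rails and its lid screwed. The infeed (y below 0) is open above and at its end.
- gauge_end (a point): Point on the lane floor at the end stop, 220 mm beyond the bar, axes as gauge. From the bar to here two 6 mm steel guide rods, 14 mm either side of centre, tops 67.5 mm above the lane floor, run over the jars' lids, so jars get in here only under the bar. A second cross bar like the first carries the rods at this end.
- reject_in (a point): Centre of the inner floor (3 mm above the bench) of the reject tray: a fixed, square, open grey tray, 150 x 150 mm outside, walls 3 mm thick and 18 mm high; x and y square to its sides, z up.
- jar1_center (a point): Squat amber glass jar 1 (may be absent): square glass body 64 x 64 mm, 30 mm high, about 0.27 kg with its lid. This point is the centre of the glass body, 15 mm above its underside; z up, x and y square to its flat sides. The round lid on top is narrower than the glass. With the lid fully home the jar is 50 mm high in all.
- lid1 (a joint): Screw lid of jar 1, captive on it, quick thread: 0 = fully home (hard stop), positive = unscrewed, anticlockwise seen from above; at most 1.5 rad. Starts at 1.05 to 1.4 rad. Each rad lifts it 3.2 mm, so a lid at its start stands 3 to 4.5 mm proud and does not pass under the gauge bar. It needs about 0.06 N m to turn and stays where it is left; a jar standing free on the bench may turn with it.
- lid1_top (a point): Centre of the top face of the lid of jar 1. The black fluted lid is 40 mm in diameter, 18 mm tall; its lower rim is 2 mm above the glass when fully home. Moves with the lid, z up on the lid's axis.
- jar2_center (a point): Squat amber glass jar 2 (may be absent): square glass body 64 x 64 mm, 30 mm high, about 0.27 kg with its lid. This point is the centre of the glass body, 15 mm above its underside; z up, x and y square to its flat sides. The round lid on top is narrower than the glass. With the lid fully home the jar is 50 mm high in all.
- lid2 (a joint): Screw lid of jar 2, captive on it, quick thread: 0 = fully home (hard stop), positive = unscrewed, anticlockwise seen from above; at most 1.5 rad. Starts at 1.05 to 1.4 rad. Each rad lifts it 3.2 mm, so a lid at its start stands 3 to 4.5 mm proud and does not pass under the gauge bar. It needs about 0.06 N m to turn and stays where it is left; a jar standing free on the bench may turn with it.
- lid2_top (a point): Centre of the top face of the lid of jar 2. The black fluted lid is 40 mm in diameter, 18 mm tall; its lower rim is 2 mm above the glass when fully home. Moves with the lid, z up on the lid's axis.
- jar3_center (a point): Squat amber glass jar 3 (may be absent): square glass body 64 x 64 mm, 30 mm high, about 0.27 kg with its lid. This point is the centre of the glass body, 15 mm above its underside; z up, x and y square to its flat sides. The round lid on top is narrower than the glass. With the lid fully home the jar is 50 mm high in all.
- lid3 (a joint): Screw lid of jar 3, captive on it, quick thread: 0 = fully home (hard stop), positive = unscrewed, anticlockwise seen from above; at most 1.5 rad. Starts at 1.05 to 1.4 rad. Each rad lifts it 3.2 mm, so a lid at its start stands 3 to 4.5 mm proud and does not pass under the gauge bar. It needs about 0.06 N m to turn and stays where it is left; a jar standing free on the bench may turn with it.
- lid3_top (a point): Centre of the top face of the lid of jar 3. The black fluted lid is 40 mm in diameter, 18 mm tall; its lower rim is 2 mm above the glass when fully home. Moves with the lid, z up on the lid's axis.
- jar4_center (a point): Squat amber glass jar 4 (may be absent): square glass body 64 x 64 mm, 36 mm high, 6 mm taller than the other jars and otherwise the same, about 0.27 kg with its lid. This point is the centre of the glass body, 18 mm above its underside; z up, x and y square to its flat sides. The round lid on top is narrower than the glass. With the lid fully home the jar is 56 mm high in all, too tall to clear the gauge bar.
- lid4 (a joint): Screw lid of jar 4, captive on it, quick thread: 0 = fully home (hard stop), positive = unscrewed, anticlockwise seen from above; at most 1.5 rad. Starts at 1.05 to 1.4 rad. Each rad lifts it 3.2 mm, so a lid at its start stands 3 to 4.5 mm proud and does not pass under the gauge bar. It needs about 0.06 N m to turn and stays where it is left; a jar standing free on the bench may turn with it.
- lid4_top (a point): Centre of the top face of the lid of jar 4. The black fluted lid is 40 mm in diameter, 18 mm tall; its lower rim is 2 mm above the glass when fully home. Moves with the lid, z up on the lid's axis.
- stick_cup: Steel cup, 80 mm wide, 85 mm high, with a bundle of incense sticks standing in it to 235 mm height; origin at the centre of its underside, z up. Bystander: not to be knocked over.
- spool: Twine spool standing on end, 52 mm wide, 44 mm high; origin at the centre of its underside, z up. Bystander: not to be knocked over.
Things that resemble listed ones, but are neither listed nor needed, are in the scene too. What is shaped like the part that bears jar1_center but red is not meant.

How it is judged:
By the outcome, as a careful person would: the job done as asked, in the order asked, and still so for the second after the job is handed in, with the robot touching nothing.
Of jar1, jar2, jar3, jar4 only 3 to 4 are there at a start; the rules pass over those that are not, and their reading is None.
At some moment in a run one of jar1, jar2, jar3, jar4 may be knocked a few centimetres aside while the robot is not near it.
It also fails if it takes over 210 s, if anything falls off the work surface, if the arm or the gripper's body presses on something with over 40 N, if the wrist force passes 120 N, or if a joint passes its speed limit or range.

ROBOT

A 6-joint arm with a two-finger parallel gripper is mounted at the origin on the work surface. World frame = base frame: x ahead of the robot, y to its left, z up, the work surface at z = 0. Lengths are in mm, angles in rad, forces in N, time in s.
With the tool pointing down it reaches from about 350 to 975 mm from the base axis. Payload 4.9 kg.
Tool frame: the origin (TCP) lies between the finger pads; the fingertips stand 25 mm ahead of it and the grasp point (between the pads) lies 6 mm ahead of it; z points along the fingers, y is the line along which they close (so a half turn about z gives the same grasp; the last joint's range is limited). The gripper opens to 85 mm and grips with 20 to 120 N. Pads are 22 mm wide; open, the fingers measure 114 mm over their backs; the gripper's body (76 mm by 85 mm) begins 54 mm behind the grasp point. The pads swing forward as they close: fully open they stand 13 mm farther back than shut.
Start: joints at [1.222, 0.053, 1.613, -0, 1.476, -0.119], TCP at [142.355, 608.553, 256.304] pointing down, gripper open.
Joint ranges: [-3.01, 3.01], [-1.01, 2.22], [0.06, 2.58], [-1.02, 4.17], [0.09, 2.62], [-3.14, 3.14]. Speed limits (rad/s): [2.57, 2.57, 3.14, 3.14, 3.14, 3.14].

INTERFACE

Orientations are given as a unit quaternion [w, x, y, z].
In Python, from workcell import readout, imaging, ticket gives the robot as it stands.
- The arm moves only by the shell command python3 -m jog 'ROWS'. ROWS is JSON, a list of rows, each a list of 3 entries, a list of its own where there are three numbers: the shift along the tool's x, y, z in cm, then the turn about the tool's z in degrees, then the finger opening in cm, from 0 to 8.54. A call has 1 to 12 rows; each row shifts and turns the commanded pose from where the row before left it, along the tool's axes as they then stand; what a row does not reach is not made up. A row lasts 1/10 s, in which the tool goes at most 50 mm and 8.59 degrees, less where a joint would pass 70% of its speed; a pose out of reach is approached as far as the arm can. A call with a gripper value outside its range is refused whole. The fingers move at their own pace and stop on an object; the grip force is fixed at half the most. Time passes only in rows, so rows that do not move let the fingers close. It gives the time, the measured TCP pose, the force, the opening and the grip force at its end, in the units of the state.
- readout.sense(): the state, without advancing time (a new reading comes with each control period).
- imaging.snapshot(name): name is "scene" or "top" or "wrist"; returns the picture (400x640x3 uint8, red, green, blue); there is no depth.
- imaging.camera_info(name): a dict with "K" (3x3 intrinsics, pixels), "k1" (the pictures are not rectified: a ray, as slopes to the right and down, at radius r is drawn at 1 + k1 r^2 times it, then the intrinsics apply), "extrinsics" (4x4, takes a point from camera to world coordinates). Camera axes: x right, y down, z forward; pixel columns grow to the right and rows downward; lengths in mm; the calibration is good to about 2 mm. A picture is of the moment at which its call begins: read the wrist's pose just before it. camera_info takes no time and is no camera call; for the wrist camera it gives the pose at the moment of the call.
- ticket.job_done(): hands the job in; it is judged then, once.
The state is a dict: "t": time; "joint_pos": joint angles; "joint_vel": joint speeds; "joint_torque": joint torques, N m; "eef_pos": TCP position; "eef_rot": TCP orientation; "force": force on the tool from outside, world axes, zero at the start; "torque": the same for the moment, N m; "opening": finger opening in mm; "finger_force": force on a finger pad.
Only numpy, scipy, OpenCV 4.12 (cv2) and the standard library are available. Lean on these libraries where they do the work, as an engineer would, in place of code of your own. Each camera call takes 0.05 s, during which the arm holds its last target. There are 200 camera calls.

## Working session

There is one attempt and no reset: what is moved stays moved. The work goes in short steps, Python scripts to look and compute and a shell command to move; the robot and the scene stay as the last step left them, time stands still between calls to the robot, and variables do not carry over. Pictures are saved under pics/ and viewed, at most 14 in all, crops included, and the job is handed in when it is done.

```bash
ls; mkdir -p pics; python3 - <<'E'
from workcell import readout, imaging
import cv2,numpy as np
np.set_printoptions(precision=4,suppress=True)
s=readout.sense(); print(s)
for n in("top","scene","wrist"):
    c=imaging.camera_info(n); print(n,c)
    cv2.imwrite(f"pics/{n}0.png",imaging.snapshot(n)[:,:,::-1])
E
```

```text
pics
{'t': 0.0, 'joint_pos': array([ 1.222 ,  0.0534,  1.6143, -0.    ,  1.476 , -0.119 ]), 'joint_vel': array([ 0.0008,  0.0008, -0.0003, -0.0002,  0.002 ,  0.0005]), 'joint_torque': array([ -0.001 , -39.3692, -37.017 ,  -0.0001,   0.0069,   0.    ]), 'eef_pos': array([142.1677, 608.0213, 255.035 ]), 'eef_rot': array([-0.0002,  0.1147,  0.9934, -0.001 ]), 'force': array([-0.6641, -0.4001,  0.9934]), 'torque': array([ 0.0294,  0.0214, -0.0612]), 'finger_force': 0.0, 'opening': 85.44247092952168}
top {'K': array([[486.4915,   0.    , 324.5683],
       [  0.    , 486.4915, 200.3374],
       [  0.    ,   0.    ,   1.    ]]), 'k1': -0.15155093309860346, 'extrinsics': array([[   0.0181,   -0.9846,    0.1739,  301.2401],
       [  -0.9996,   -0.0144,    0.0224,  -26.3889],
       [  -0.0196,   -0.1742,   -0.9845, 1592.3095],
       [   0.    ,    0.    ,    0.    ,    1.    ]])}
scene {'K': array([[439.2886,   0.    , 317.5722],
       [  0.    , 439.2886, 200.0649],
       [  0.    ,   0.    ,   1.    ]]), 'k1': -0.08715524018871583, 'extrinsics': array([[  -0.0756,    0.8358,   -0.5437, 1241.2169],
       [   0.9971,    0.0596,   -0.047 ,   40.0811],
       [  -0.0069,   -0.5457,   -0.8379, 1049.6053],
       [   0.    ,    0.    ,    0.    ,    1.    ]])}
wrist {'K': array([[333.1931,   0.    , 309.9259],
       [  0.    , 333.1931, 196.7729],
       [  0.    ,   0.    ,   1.    ]]), 'k1': -0.05306949152398671, 'extrinsics': array([[  0.2285,   0.938 ,   0.2607,  76.0776],
       [  0.9735,  -0.2193,  -0.0644, 623.9235],
       [ -0.0032,   0.2685,  -0.9633, 373.1095],
       [  0.    ,   0.    ,   0.    ,   1.    ]])}
```

View pics/top0.png

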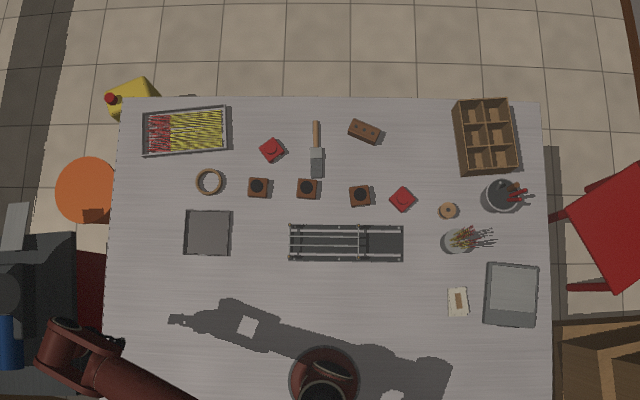

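View pics/scene0.png

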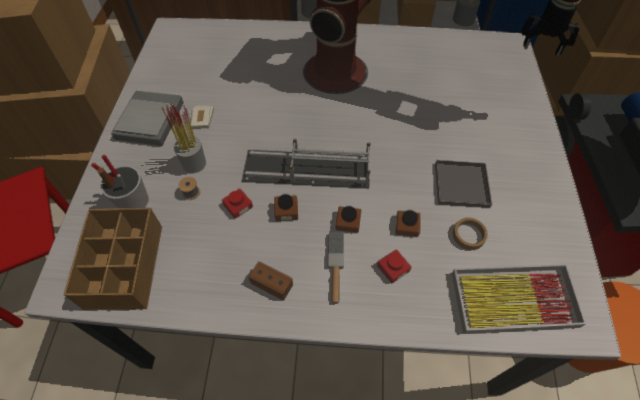

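The top view shows three amber jars with black lids at (258,187), (308,188) and (360,196). The red look-alikes are at (272,150) and (402,200), and the brown holed block is at (365,131). The lane is at x 289–403, y 243, with its bar near x=362 and the infeed on the right (402). The square open tray at (208,232) matches the reject tray; the grey object at (511,294) is an oblong box. The spool is at (448,211) and the stick cup at (460,240).

```bash
cat > h.py <<'E'
import cv2,numpy as np
from workcell import readout, imaging
from scipy.spatial.transform import Rotation as R
np.set_printoptions(precision=2,suppress=True)
def ray(c,px):
    p=cv2.undistortPoints(np.array(px,float).reshape(-1,1,2),c["K"],np.array([c["k1"],0,0,0.]))[:,0]
    d=np.c_[p,np.ones(len(p))]@c["extrinsics"][:3,:3].T
    return c["extrinsics"][:3,3],d
def plane(c,px,z):
    o,d=ray(c,px); return o+d*((z-o[2])/d[:,2])[:,None]
def proj(c,P):
    E=np.linalg.inv(c["extrinsics"])
    r,_=cv2.projectPoints(np.array(P,float).reshape(-1,3),cv2.Rodrigues(E[:3,:3])[0],E[:3,3],c["K"],np.array([c["k1"],0,0,0.])); return r[:,0]
def shot(n):
    c=imaging.camera_info(n); return c,imaging.snapshot(n)
def pose():
    s=readout.sense(); q=s["eef_rot"]; return s,R.from_quat([q[1],q[2],q[3],q[0]]).as_matrix()
def go(x,y,z,yaw=None):
    """tool shift (cm) to put TCP at x,y,z; yaw = direction of tool y axis in world deg (mod 180)"""
    s,M=pose(); d=M.T@(np.array([x,y,z])-s["eef_pos"])/10
    a=np.degrees(np.arctan2(M[1,1],M[0,1])); 
    t=0 if yaw is None else -((yaw-a+90)%180-90)   # tool z down: tool turn = -world turn
    return d,t
E
python3 - <<'E'
from h import *
c=imaging.camera_info("top"); im=cv2.imread("pics/top0.png"); hsv=cv2.cvtColor(im,cv2.COLOR_BGR2HSV)
cs=imaging.camera_info("scene")
for p in [(258,187),(308,188),(360,196),(272,150),(402,200)]:
    print(p,hsv[p[1]-2:p[1]+3,p[0]-9].tolist()[2],hsv[p[1],p[0]].tolist(), plane(c,[p],40)[0])
m=cv2.inRange(hsv,(2,90,30),(14,255,140))
for k in cv2.findContours(m,cv2.RETR_EXTERNAL,cv2.CHAIN_APPROX_NONE)[0]:
    if 100<cv2.contourArea(k)<900:
        r=cv2.minAreaRect(k); b=plane(c,cv2.boxPoints(r),15); print(r,"->",b.mean(0),np.linalg.norm(b[0]-b[1]),np.linalg.norm(b[1]-b[2]))
print("lane",plane(c,[(289,224),(403,227),(403,262),(289,260)],5))
print("tray",plane(c,[(190,210),(233,210),(231,256),(184,254)],18))
print("box",plane(c,[(487,263),(539,266),(534,327),(484,322)],18))
print("spool,cup",plane(c,[(448,211)],44),plane(c,[(460,243)],85))
cr=im[110:280,170:490]; cv2.imwrite("pics/crop1.png",cv2.resize(cr,(800,425),interpolation=cv2.INTER_CUBIC))
i=cv2.imread("pics/scene0.png")[130:290,200:520]; cv2.imwrite("pics/crop2.png",cv2.resize(i,(800,400),interpolation=cv2.INTER_CUBIC))
E
```

```text
(258, 187) [11, 134, 103] [10, 15, 50] [616.54 227.87  40.  ]
(308, 188) [12, 134, 97] [10, 17, 46] [615.41  63.74  40.  ]
(360, 196) [11, 132, 95] [15, 11, 47] [ 591.36 -105.69   40.  ]
(272, 150) [1, 155, 128] [1, 158, 129] [742.53 186.64  40.  ]
(402, 200) [1, 151, 127] [1, 157, 127] [ 580.18 -242.17   40.  ]
((347.5, 385.0), (28.0, 17.0), 90.0) -> [-10.17 -73.44  15.  ] 53.66584714351952 88.0029346274032
((296.6357116699219, 378.763427734375), (13.029160499572754, 38.935096740722656), 17.744672775268555) -> [ 5.79 87.49 15.  ] 123.00671573974142 41.243251220228146
((587.9035034179688, 286.8631286621094), (12.403884887695312, 43.65328598022461), 81.38435363769531) -> [ 299.53 -875.62   15.  ] 161.22507106061687 41.65362716493198
((89.5, 298.0), (54.0, 27.0), 90.0) -> [235.34 794.19  15.  ] 100.18691807799405 179.6791600147579
((89.69000244140625, 263.16998291015625), (30.547014236450195, 22.76883888244629), 8.130102157592773) -> [352.04 802.11  15.  ] 77.37059603237972 114.24730001281027
((94.5, 215.0), (16.0, 31.0), 90.0) -> [517.15 799.17  15.  ] 116.67234747257226 55.3376811628
[... 691 characters left out ...]
404296875), (29.5439510345459, 13.655871391296387), 23.198591232299805) -> [ 823.95 -118.41   15.  ] 48.59749624137915 100.7070692551718
((634.758544921875, 53.57489013671875), (110.64344024658203, 10.851866722106934), 80.02228546142578) -> [ 1172.73 -1161.72    15.  ] 55.15417814930575 464.3043572213615
lane [[ 500.69  125.55    5.  ]
 [ 496.38 -249.58    5.  ]
 [ 381.71 -248.96    5.  ]
 [ 382.48  122.12    5.  ]]
tray [[539.98 457.52  18.  ]
 [542.39 311.65  18.  ]
 [390.63 311.09  18.  ]
 [393.18 468.87  18.  ]]
box [[ 379.81 -523.33   18.  ]
 [ 370.07 -700.71   18.  ]
 [ 171.87 -677.78   18.  ]
 [ 190.08 -509.72   18.  ]]
spool,cup [[ 545.5  -391.22   44.  ]] [[ 438.37 -417.43   85.  ]]
```

View pics/crop1.png

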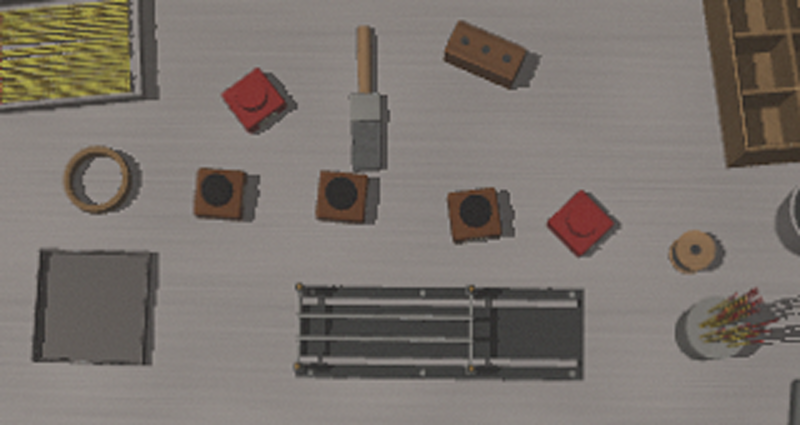

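View pics/crop2.png

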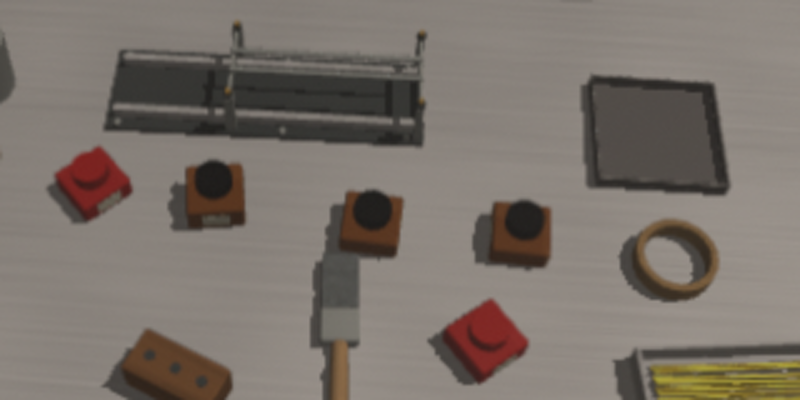

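```bash
python3 -m jog '[[[0,0,0],8.5,8.5],[[0,0,0],8.5,8.5],[[0,0,0],8.5,8.5],[[0,0,0],8.5,8.5],[[0,0,0],8.5,8.5],[[0,0,0],8.5,8.5],[[0,0,0],8.5,8.5],[[0,0,0],8.5,8.5],[[0,0,0],8.5,8.5]]'
python3 -m jog '[[[-3.9,1.8,0],0,8.5],[[-3.9,1.8,0],0,8.5],[[-3.9,1.8,0],0,8.5],[[-3.9,1.8,0],0,8.5],[[-3.9,1.8,0],0,8.5],[[-3.9,1.8,0],0,8.5],[[-3.9,1.8,0],0,8.5],[[-3.9,1.8,0],0,8.5],[[-3.9,1.8,0],0,8.5],[[-3.9,1.8,0],0,8.5],[[-3.9,1.8,0],0,8.5],[[-3.9,1.8,0],0,8.5]]'
python3 -m jog '[[[-3.9,1.8,0],0,8.5],[[-3.9,1.8,0],0,8.5],[[-3.9,1.8,0],0,8.5],[[-3.9,1.8,0],0,8.5],[[-3.9,1.8,0],0,8.5],[[-3.9,1.8,0],0,8.5],[[0,0,0],0,8.5],[[0,0,0],0,8.5]]'
python3 - <<'E'
from h import *
c,im=shot("wrist"); s,M=pose(); print(s["eef_pos"],M,s["joint_pos"],c["extrinsics"])
cv2.imwrite("pics/w1.png",im[:,:,::-1])
E
```

```text
t: 1.05
eef_pos: [142.3, 608.3, 255.8]
eef_rot: [0.0, 0.707, 0.707, -0.0]
force: [-0.2, 0.9, 0.4]
opening: 85.0
finger_force: 0.0
t: 2.25
eef_pos: [361.3, 140.2, 256.2]
eef_rot: [0.0, 0.705, 0.709, 0.0]
force: [0.6, 0.8, 0.4]
opening: 84.6
finger_force: 0.0
t: 3.05
eef_pos: [470.2, -92.1, 255.7]
eef_rot: [-0.001, 0.706, 0.709, -0.0]
force: [-0.1, 0.8, 0.5]
opening: 85.2
finger_force: 0.0
[470.08 -91.29 255.83] [[-0.01  1.   -0.  ]
 [ 1.    0.01  0.  ]
 [ 0.   -0.   -1.  ]] [-0.35 -0.31  1.94  0.    1.51 -0.35] [[  1.     0.    -0.   470.28]
 [  0.    -0.96  -0.27 -23.95]
 [ -0.     0.27  -0.96 373.69]
 [  0.     0.     0.     1.  ]]
```

View pics/w1.png

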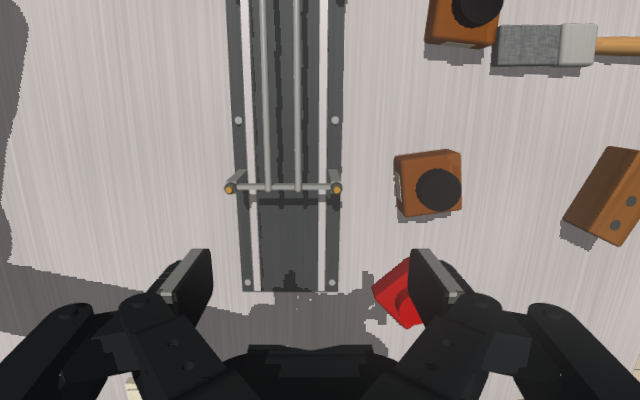

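Wrist view: lane infeed end at row 291. The white rails run from about (245,0) to (256,290) and (327,0) to (322,290), with the bar at row 187. Jar 3 is at (430,183) with its lid at (438,189), the next jar at (463,20), and the red decoy at (398,295) is excluded.

```bash
python3 - <<'E'
from h import *
im=cv2.imread("pics/w1.png"); c=imaging.camera_info("wrist")
g=cv2.cvtColor(im,cv2.COLOR_BGR2GRAY)
for r in (60,100,150,230,250,270):
    row=g[r,225:350].astype(int); d=np.where(np.abs(np.diff(row))>40)[0]+225
    print(r,[(int(x),int(g[r,x]),int(g[r,x+1])) for x in d], plane(c,[(x+.5,r) for x in d],19)[:,0])
for x in (270,290,310):
    col=g[270:300,x].astype(int); k=270+np.argmax(np.abs(np.diff(col))); print("end",plane(c,[(x,k+.5)],5))
print("bar posts nuts",plane(c,[(230,188),(337,188)],77), "bar",plane(c,[(285,187)],66))
hsv=cv2.cvtColor(im,cv2.COLOR_BGR2HSV)
m=cv2.inRange(hsv,(5,90,60),(16,255,255))
for k in cv2.findContours(m[100:230,380:480],cv2.RETR_EXTERNAL,cv2.CHAIN_APPROX_NONE)[0]:
    if cv2.contourArea(k)>300: print(cv2.minAreaRect(k+np.array([380,100])))
E
```

```text
60 [(227, 191, 148), (228, 148, 87), (241, 88, 156), (249, 202, 146), (250, 146, 85), (260, 87, 140), (318, 87, 151), (319, 151, 194), (326, 203, 146), (327, 146, 94), (343, 97, 180)] [386.46 387.47 400.58 408.63 409.64 419.69 477.75 478.75 485.75 486.75
 502.76]
100 [(229, 190, 140), (230, 140, 87), (243, 95, 149), (244, 149, 197), (251, 183, 102), (318, 83, 166), (326, 174, 108), (342, 93, 167)] [386.49 387.53 400.99 402.02 409.25 478.17 486.38 502.82]
150 [(233, 143, 82), (245, 83, 137), (246, 137, 190), (253, 175, 126), (254, 126, 76), (293, 77, 125), (318, 115, 170), (325, 190, 133), (326, 133, 72), (340, 82, 134)] [387.96 400.84 401.91 409.41 410.48 452.11 478.74 486.19 487.26 502.18]
230 [(238, 137, 82), (249, 78, 122), (250, 122, 172), (257, 154, 92), (317, 77, 153), (324, 186, 131), (325, 131, 71), (338, 80, 128), (339, 128, 170)] [388.51 401.12 402.27 410.28 478.66 486.62 487.76 502.57 503.7 ]
250 [(239, 162, 81), (251, 118, 172), (258, 157, 92), (317, 78, 153), (324, 171, 121), (325, 121, 80), (338, 80, 154)] [388.29 402.3  410.45 478.93 487.05 488.21 503.28]
270 [(240, 170, 98), (252, 99, 154), (259, 162, 94), (317, 93, 160), (324, 150, 96), (338, 116, 165)] [388.02 402.3  410.61 479.23 487.5  504.04]
end [[ 420.29 -250.13    5.  ]]
end [[ 445.43 -249.9     5.  ]]
end [[ 470.57 -259.8     5.  ]]
bar posts nuts [[396.19 -98.17  77.  ]
 [494.7  -97.69  77.  ]] bar [[446.1  -99.73  66.  ]]
((430.8699645996094, 182.08999633789062), (62.08397674560547, 64.4881362915039), 81.8698959350586)
```

```bash
cat >> h.py <<'E'
def lids(c,im,roi,z=53):
    """dark round lid centres inside roi (x0,y0,x1,y1) cast to plane z"""
    x0,y0,x1,y1=roi; m=cv2.inRange(cv2.cvtColor(im,cv2.COLOR_RGB2HSV),(0,0,0),(180,110,72))[y0:y1,x0:x1]
    out=[]
    for k in cv2.findContours(m,cv2.RETR_EXTERNAL,cv2.CHAIN_APPROX_NONE)[0]:
        if cv2.contourArea(k)>60:
            e=cv2.minEnclosingCircle(k); p=np.array(e[0])+(x0,y0); P=plane(c,[p],z)[0]
            q=plane(c,[p+(e[1],0),p-(e[1],0)],z); out.append((p,P,np.linalg.norm(q[0]-q[1]),cv2.contourArea(k)/(np.pi*e[1]**2)))
    return out
E
python3 - <<'E'
from h import *
im=cv2.imread("pics/w1.png")[:,:,::-1].copy(); c=imaging.camera_info("wrist")
for l in lids(c,im,(395,155,465,205)): print(l)
print("bottom",plane(c,[(394,157),(461,150)],30))
t=cv2.imread("pics/top0.png")[:,:,::-1].copy(); ct=imaging.camera_info("top")
for r in [(249,178,268,198),(298,178,318,198),(350,186,372,206)]: print(lids(ct,t,r))
print(go(595,-112,200,7))
E
```

```text
(array([438. , 189.5]), array([ 598.03, -104.67,   53.  ]), np.float64(46.11840308754684), 0.7990947923643115)
bottom [[557.14 -75.9   30.  ]
 [627.1  -67.88  30.  ]]
[(array([256.5, 185.5]), array([618.81, 230.88,  53.  ]), np.float64(43.76565094664809), 0.8333030801514952)]
[(array([306., 187.]), array([615.99,  69.54,  53.  ]), np.float64(43.43968024562163), 0.8311177022858593)]
[(array([359.75, 194.  ]), array([ 595.47, -104.19,   53.  ]), np.float64(42.512744999394755), 0.8768098582154984)]
(array([-2.14, 12.49,  5.57]), np.float64(-6.686966661345693))
```

```bash
python3 -m jog '[[[0,0,0],-6.7,8.5],[[-0.7,3.1,3],0,8.5],[[-0.7,3.1,3],0,8.5],[[-0.7,3.1,3],0,8.5],[[-0.7,3.1,3],0,8.5],[[0,0,0],0,8.5],[[0,0,0],0,8.5]]'
python3 - <<'E'
from h import *
c,im=shot("wrist"); cv2.imwrite("pics/w2.png",im[:,:,::-1]); s,M=pose()
for l in lids(c,im,(200,80,420,260)): print(l)
print(go(597,-104.5,35,7))
E
```

```text
t: 3.8
eef_pos: [596.1, -102.5, 134.9]
eef_rot: [-0.002, 0.662, 0.75, -0.001]
force: [0.2, -0.3, 0.6]
opening: 84.8
finger_force: 0.0
(array([414.5, 254.7]), array([ 667.5 , -120.98,   53.  ]), np.float64(8.277841383231026), 0.673736504764122)
(array([205. , 254.8]), array([ 530.48, -138.42,   53.  ]), np.float64(8.734339742879806), 0.660636504591935)
(array([313.64, 220.19]), array([ 598.55, -105.33,   53.  ]), np.float64(43.5190529058408), 0.9185883906824143)
(array([-0.15,  0.01, 10.2 ]), np.float64(0.13043722019452275))
```

View pics/w2.png

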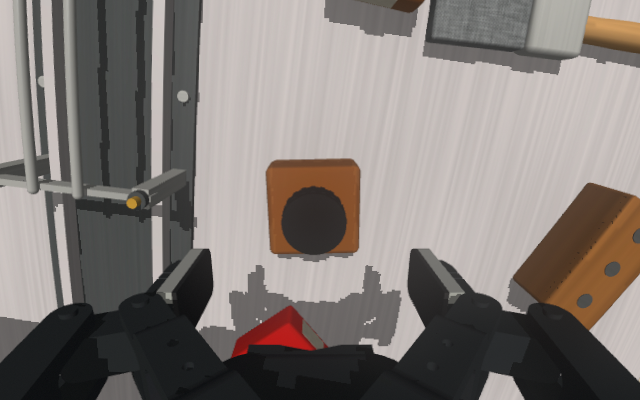

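Jar 3 sits square between the fingers, with the body at x 267–360 and the lid at (314,220). I'm descending and gripping it.

```bash
python3 -m jog '[[[0,0,4],0,8.5],[[-0.1,0,4],0,8.5],[[0,0,2],0,8.5],[[0,0,0],0,8.5],[[0,0,0],0,5.5],[[0,0,0],0,5.5],[[0,0,0],0,5.5],[[0,0,0],0,5.5],[[0,0,0],0,5.5]]'
```

```text
t: 4.75
eef_pos: [599.4, -105.7, 40.5]
eef_rot: [0.003, 0.662, 0.749, 0.001]
force: [-1.5, 0.7, 7.1]
opening: 62.5
finger_force: 68.9
```

```bash
python3 -m jog '[[[0,0,0],0,5.5],[[0,0,0],0,5.5]]'; python3 - <<'E'
from h import *
c,im=shot("wrist"); cv2.imwrite("pics/w3.png",im[100:340,180:440,::-1])
E
```

```text
t: 4.95
eef_pos: [599.5, -105.7, 40.5]
eef_rot: [0.003, 0.662, 0.749, 0.001]
force: [-0.8, 1.5, 8.2]
opening: 62.3
finger_force: 68.9
```

View pics/w3.png

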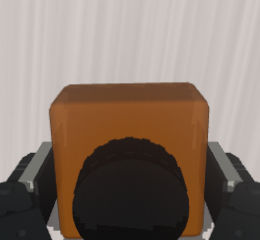

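```bash
python3 -m jog '[[[0,0,-1],0,5.5],[[0,0,-3],0,5.5],[[0,0,-3],0,5.5],[[0,0,-3],0,5.5],[[0,0,0],6.9,5.5],[[0,0,0],0,5.5]]'; python3 - <<'E'
from h import *
c,im=shot("wrist"); cv2.imwrite("pics/w4.png",im[100:340,180:440,::-1])
print(go(444.7,-184,140,0.2))
E
```

```text
t: 5.6
eef_pos: [597.8, -105.3, 138.6]
eef_rot: [0.002, 0.706, 0.708, 0.001]
force: [0.3, 0.7, -2.1]
opening: 62.6
finger_force: 67.7
(array([ -7.82, -15.25,  -0.31]), np.float64(0.05762636449541958))
```

View pics/w4.png

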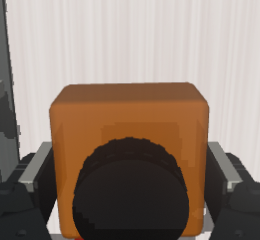

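The jar is held square in the pads. Next I carry it over the infeed and lower it.

```bash
python3 -m jog '[[[-1.6,-3.05,0],0,5.5],[[-1.6,-3.05,0],0,5.5],[[-1.5,-3.05,0],0,5.5],[[-1.6,-3.05,0],0,5.5],[[-1.5,-3.05,0],0,5.5],[[0,0,0],0,5.5],[[0,0,2.5],0,5.5],[[0,0,2],0,5.5],[[0,0,0],0,5.5],[[0,0,0],0,5.5]]'; python3 - <<'E'
from h import *
print(go(444.7,-184,50,0.2))
E
```

```text
t: 6.65
eef_pos: [444.4, -183.0, 90.7]
eef_rot: [-0.001, 0.706, 0.708, -0.0]
force: [0.1, 0.1, -2.7]
opening: 62.5
finger_force: 67.8
(array([-0.1 ,  0.03,  4.07]), np.float64(0.0076921183656111225))
```

```bash
python3 -m jog '[[[-0.1,0.05,1.5],0,5.5],[[0,0,1.2],0,5.5],[[0,0,0.6],0,5.5],[[0,0,0.3],0,5.5],[[0,0,0.3],0,5.5],[[0,0,0.3],0,5.5],[[0,0,0.3],0,5.5],[[0,0,0],0,5.5]]'
```

```text
t: 7.45
eef_pos: [445.1, -184.4, 46.0]
eef_rot: [-0.0, 0.706, 0.708, -0.0]
force: [-0.0, -0.2, -2.7]
opening: 62.7
finger_force: 67.9
```

```bash
python3 -m jog '[[[0,0,0.1],0,5.5],[[0,0,0.1],0,5.5],[[0,0,0.05],0,5.5],[[0,0,0],0,5.5]]'
```

```text
t: 7.85
eef_pos: [445.7, -184.7, 45.5]
eef_rot: [-0.0, 0.706, 0.708, -0.0]
force: [-5.2, 2.6, 8.2]
opening: 62.5
finger_force: 69.2
```

```bash
python3 -m jog '[[[0,0,0],0,8.5],[[0,0,0],0,8.5],[[0,0,0],0,8.5],[[0,0,-1.2],0,8.5],[[0,0,-1],0,8.5],[[0,0,0],0,3],[[0,0,0],0,3],[[0,0,0],0,3],[[0,0,0],0,3],[[0,0,0],0,3],[[0,0,0],0,3]]'; python3 - <<'E'
from h import *
c,im=shot("wrist"); cv2.imwrite("pics/w5.png",im[100:340,180:440,::-1]);print(readout.sense()["torque"])
E
```

```text
t: 8.95
eef_pos: [445.2, -184.4, 65.9]
eef_rot: [-0.0, 0.706, 0.708, -0.0]
force: [-1.9, 1.1, 5.5]
opening: 38.0
finger_force: 59.8
[ 0.22  0.27 -0.02]
```

View pics/w5.png

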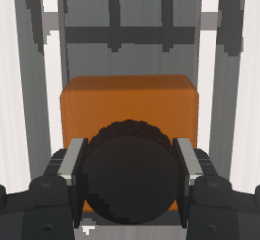

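Lid gripped and the jar is seated between the rails. Now screwing clockwise.

```bash
python3 -m jog '[[[0,0,0.05],8.5,3],[[0,0,0.05],8.5,3],[[0,0,0.05],8.5,3],[[0,0,0.05],8.5,3],[[0,0,0.05],8.5,3],[[0,0,0.05],8.5,3],[[0,0,0.05],8.5,3],[[0,0,0],0,3]]'; python3 -c "
from h import *
print(readout.sense()['torque'])"
```

```text
t: 9.8
eef_pos: [445.6, -184.9, 64.6]
eef_rot: [0.0, 0.965, 0.263, -0.001]
force: [-7.3, 3.3, 18.5]
opening: 38.2
finger_force: 92.8
[ 0.52  1.29 -0.02]
```

```bash
python3 -m jog '[[[0,0,0.03],5,3],[[0,0,0],0,3]]'; python3 -c "
from h import *
print(readout.sense()['torque'])"; python3 -m jog '[[[0,0,0.03],5,3],[[0,0,0],0,3]]'; python3 -c "
from h import *
print(readout.sense()['torque'])"
```

```text
t: 10.0
eef_pos: [445.8, -184.9, 64.5]
eef_rot: [0.0, 0.975, 0.222, -0.0]
force: [-8.3, 2.6, 18.6]
opening: 38.1
finger_force: 97.5
[0.79 1.25 0.09]
t: 10.2
eef_pos: [445.8, -185.3, 64.5]
eef_rot: [0.0, 0.984, 0.179, -0.0]
force: [-9.6, 3.3, 19.6]
opening: 38.0
finger_force: 101.9
[ 0.61  1.53 -0.01]
```

```bash
python3 -m jog '[[[0,0,-0.15],4,3],[[0,0,0],0,3]]'; python3 -c "
from h import *
print(readout.sense()['torque'])"; python3 -m jog '[[[0,0,0],4,3],[[0,0,0],0,3]]'; python3 -c "
from h import *
print(readout.sense()['torque'])"; python3 -m jog '[[[0,0,0],4,3],[[0,0,0],0,3]]';  python3 -c "
from h import *
print(readout.sense()['torque'])"
```

```text
t: 10.4
eef_pos: [445.4, -185.0, 64.6]
eef_rot: [0.001, 0.989, 0.145, -0.0]
force: [-4.7, 0.0, 10.8]
opening: 38.2
finger_force: 101.6
[0.23 0.88 0.2 ]
t: 10.6
eef_pos: [445.4, -185.0, 64.5]
eef_rot: [0.001, 0.994, 0.11, -0.001]
force: [-4.8, 0.2, 12.1]
opening: 37.8
finger_force: 104.7
[0.21 0.95 0.09]
t: 10.8
eef_pos: [445.8, -185.0, 64.7]
eef_rot: [0.0, 0.997, 0.075, 0.0]
force: [-4.7, 0.7, 11.2]
opening: 38.3
finger_force: 82.3
[0.31 0.64 0.02]
```

```bash
python3 -m jog '[[[0,0,0],5,3],[[0,0,0],0,3]]'; python3 -c "
from h import *
print(readout.sense()['torque'])"; python3 -m jog '[[[0,0,0],5,3],[[0,0,0],5,3],[[0,0,0],0,3]]';  python3 -c "
from h import *
print(readout.sense()['torque'])
c,im=shot('wrist'); cv2.imwrite('pics/w6.png',im[60:380,120:500,::-1])"
```

```text
t: 11.0
eef_pos: [445.7, -185.0, 64.7]
eef_rot: [0.001, 0.999, 0.033, -0.0]
force: [-3.9, 1.5, 11.8]
opening: 38.0
finger_force: 83.3
[0.48 0.68 0.98]
t: 11.3
eef_pos: [446.5, -185.2, 64.9]
eef_rot: [0.001, 0.998, -0.056, 0.001]
force: [-1.1, -0.1, 9.2]
opening: 38.2
finger_force: 66.0
[0.27 0.2  0.16]
```

View pics/w6.png

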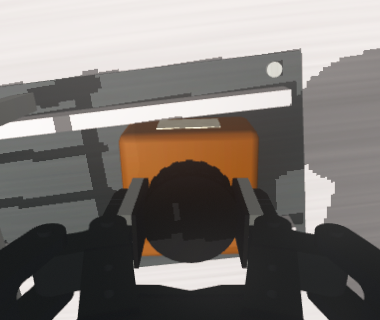

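Torque rose to 0.98 N m at about 86° and then slipped, so the lid is against its stop. The jar is slightly skewed within the rail play. I'm releasing it, swinging back and going behind it to push.

```bash
python3 -m jog '[[[0,0,0],0,8.5],[[0,0,0],0,8.5],[[0,0,-2],0,8.5],[[0,0,-2],-8.5,8.5],[[0,0,0],-8.5,8.5],[[0,0,0],-8.5,8.5],[[0,0,0],-8.5,8.5],[[0,0,0],-8.5,8.5],[[0,0,0],-8.5,8.5],[[0,0,0],-8.5,8.5],[[0,0,0],-8.5,8.5],[[0,0,0],-8.5,8.5]]'; python3 -m jog '[[[0,0,0],-8.5,3],[[0,0,0],-8.5,1],[[-2.6,0,0],-2.5,0],[[-2.6,0,0],0,0],[[0,0,0],0,0],[[0,0,0],0,0]]'; python3 - <<'E'
from h import *
c,im=shot("wrist"); cv2.imwrite("pics/w7.png",im[:,:,::-1])
print(go(444.7,-236,42,0.2))
for l in lids(c,im,(230,100,400,300),60): print(l)
E
```

```text
t: 12.55
eef_pos: [444.7, -184.3, 102.3]
eef_rot: [-0.001, 0.817, 0.577, -0.0]
force: [-0.9, -0.4, -0.6]
opening: 85.3
finger_force: 0.0
t: 13.15
eef_pos: [443.3, -236.3, 102.5]
eef_rot: [-0.001, 0.71, 0.704, 0.0]
force: [0.7, -0.5, -0.6]
opening: 0.0
finger_force: 0.0
(array([-0.02,  0.15,  6.04]), np.float64(-0.5873657127097118))
(array([285. , 254.5]), array([ 430.06, -244.51,   60.  ]), np.float64(10.863688427584345), 0.4943069261240333)
(array([314.5, 290.5]), array([ 445.5 , -266.12,   60.  ]), np.float64(92.94773996731878), 0.16501323025678494)
(array([311., 198.]), array([ 443.98, -213.7 ,   60.  ]), np.float64(49.755842258744266), 0.1581212619457439)
(array([312.4 , 138.99]), array([ 444.86, -184.41,   60.  ]), np.float64(40.5266081080546), 0.9485539815272692)
```

```bash
python3 -m jog '[[[0,0.1,2],-0.6,0],[[0,0,2],0,0],[[0,0,2],0,0],[[0,0,0],0,0],[[0.6,0,0],0,0],[[0.6,0,0],0,0],[[0.6,0,0],0,0],[[0,0,0],0,0]]'; python3 -m jog '[[[0.8,0,0],0,0],[[0.8,0,0],0,0],[[0.8,0,0],0,0],[[0.8,0,0],0,0],[[0.7,0,0],0,0],[[0,0,0],0,0]]'; python3 -m jog '[[[0.4,0,0],0,0],[[0.4,0,0],0,0],[[0,0,0],0,0]]'
```

```text
t: 14.0
eef_pos: [445.2, -217.9, 44.1]
eef_rot: [0.001, 0.705, 0.709, 0.0]
force: [-0.5, 0.5, 1.4]
opening: -0.1
finger_force: 0.0
t: 14.6
eef_pos: [444.1, -178.0, 42.8]
eef_rot: [-0.001, 0.705, 0.709, 0.0]
force: [0.5, -0.3, 0.7]
opening: -0.1
finger_force: 0.0
t: 14.9
eef_pos: [444.1, -170.7, 42.7]
eef_rot: [-0.001, 0.706, 0.709, 0.0]
force: [0.4, 0.4, 0.9]
opening: 0.2
finger_force: 0.0
```

```bash
python3 -m jog '[[[0.4,0,0],0,0],[[0.4,0,0],0,0],[[0,0,0],0,0]]'; python3 -m jog '[[[0.3,0,0],0,0],[[0.3,0,0],0,0],[[0,0,0],0,0]]'; python3 - <<'E'
from h import *
c,im=shot("wrist"); cv2.imwrite("pics/w8.png",im[:,:,::-1])
E
```

```text
t: 15.2
eef_pos: [444.5, -164.6, 43.1]
eef_rot: [0.002, 0.705, 0.709, -0.001]
force: [-0.1, -7.1, -3.5]
opening: -0.0
finger_force: 3.7
t: 15.5
eef_pos: [445.0, -163.6, 43.4]
eef_rot: [0.007, 0.705, 0.709, -0.005]
force: [1.3, -27.4, -14.0]
opening: -0.0
finger_force: 13.8
```

View pics/w8.png

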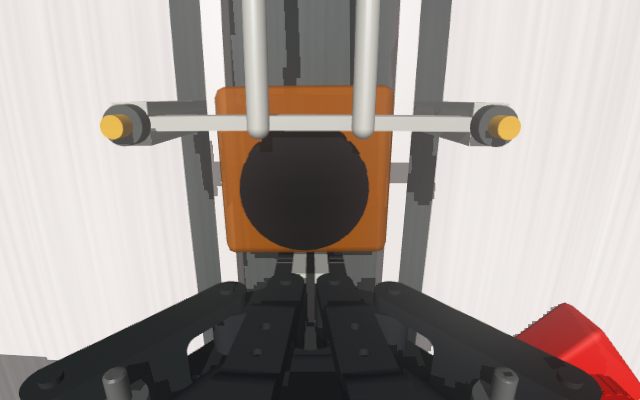

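```bash
python3 - <<'E'
from h import *
c=imaging.camera_info("wrist"); print(c["extrinsics"][:3,3])
for z in (35,41,55,58,61,72,77):
    w=lambda a,b:np.linalg.norm(np.diff(plane(c,[a,b],z),axis=0))
    print(z,"lid",w((240,187),(369,187)),"body far top",w((217,95),(392,95)),"near",w((232,250),(386,250)), "nuts",w((112,126),(508,126)))
E
```

```text
[444.36 -93.49 160.26]
35 lid 50.265001187173894 body far top 63.43025724724145 near 63.70916224436751 nuts 149.19514933068592
41 lid 47.85730356263019 body far top 60.39194279202652 near 60.657488217220035 nuts 142.0486896041794
55 lid 42.2393424386947 body far top 53.30254239652524 near 53.53691548720926 nuts 125.3736169089974
58 lid 41.03549362642288 body far top 51.783385168917825 near 52.011078473635465 nuts 121.80038704574407
61 lid 39.831644814151005 body far top 50.26422794131037 near 50.48524146006173 nuts 118.22715718249084
72 lid 35.41753250248744 body far top 44.69398477341643 near 44.89050574362468 nuts 105.12531435056208
77 lid 33.411117815367625 body far top 42.162056060737434 near 42.3474440543351 nuts 99.16993124513998
```

```bash
python3 - <<'E'
from h import *
c=imaging.camera_info("wrist"); im=cv2.imread("pics/w8.png")
h=cv2.cvtColor(im,cv2.COLOR_BGR2HSV); m=cv2.inRange(h,(3,90,30),(18,255,255))
for r in (100,110,140,150,170,190,210,230,240):
    xs=np.where(m[r,200:410])[0]+200; a,b=xs.min()-.5,xs.max()+.5
    w=[np.linalg.norm(np.diff(plane(c,[(a,r),(b,r)],z),axis=0)) for z in (35,41)]; print(r,a,b,w)
ys=np.where(m[:,229])[0]; print(ys.min(),ys.max())
ys=np.where(m[:,380])[0]; a,b=ys.min()-.5,ys.max()+.5; print(a,b,[np.linalg.norm(np.diff(plane(c,[(380,a),(380,b)],z),axis=0)) for z in (35,41)])
E
```

```text
100 214.5 393.5 [np.float64(65.13026273360828), np.float64(62.01051787802406)]
110 215.5 392.5 [np.float64(64.88075122817725), np.float64(61.772957993894856)]
140 217.5 391.5 [np.float64(65.28025350830352), np.float64(62.153324082473475)]
150 218.5 390.5 [np.float64(65.04944786134823), np.float64(61.93357404468524)]
170 220.5 389.5 [np.float64(64.98233990543481), np.float64(61.86968056529071)]
190 222.5 388.5 [np.float64(64.93840273308933), np.float64(61.827847987056174)]
210 223.5 387.5 [np.float64(65.31961688128287), np.float64(62.19080194670164)]
230 225.5 385.5 [np.float64(64.92448192461313), np.float64(61.81459398643252)]
240 226.5 385.5 [np.float64(65.14350772989926), np.float64(62.02312843792093)]
86 247
84.5 249.5 [np.float64(64.96063737007212), np.float64(61.84901758312818)]
```

The jar stopped with its lid at the bar (−27 N at TCP y=−164). The lid's apparent width puts its top at z≈61 and the glass top at about 37–41, which suggests a tall jar with its lid home. I'm re-gripping the lid, drawing the jar back and testing the torque to be sure.

```bash
python3 -m jog '[[[-1.6,0,0],0,0],[[0,0,-3],0,0],[[0,0,-3],0,0],[[2.8,0,0],0,0],[[2.8,0,0],0,2],[[0,0,0],0,8.5],[[0,0,0],0,8.5],[[0,0,0],0,8.5],[[0,0,0],0,8.5]]'; python3 -c "
from h import *
print(go(444.7,-121,70,0))"
```

```text
t: 16.45
eef_pos: [444.3, -118.1, 103.2]
eef_rot: [-0.0, 0.706, 0.708, -0.0]
force: [-0.1, 0.0, 0.3]
opening: 72.7
finger_force: 0.0
(array([-0.29,  0.04,  3.32]), np.float64(0.1780835516899515))
```

```bash
python3 -m jog '[[[-0.3,0,0],0,8.5],[[0,0,1.7],0,8.5],[[0,0,1.6],0,8.5],[[0,0,0],0,3],[[0,0,0],0,3],[[0,0,0],0,3],[[0,0,0],0,3],[[0,0,0],0,3],[[-1.5,0,0],0,3],[[-1.5,0,0],0,3],[[0,0,0],0,3]]'; python3 -c "
from h import *
print(readout.sense()['torque'])"
python3 -m jog '[[[0,0,0],4,3],[[0,0,0],0,3]]'; python3 -c "
from h import *
print(readout.sense()['torque'])"
python3 -m jog '[[[0,0,0],4,3],[[0,0,0],0,3]]'; python3 -c "
from h import *
print(readout.sense()['torque'])"
```

```text
t: 17.55
eef_pos: [445.8, -152.2, 71.6]
eef_rot: [0.002, 0.706, 0.708, 0.0]
force: [-0.1, -3.1, 3.9]
opening: 37.4
finger_force: 60.4
[-0.64 -0.03 -0.01]
t: 17.75
eef_pos: [445.4, -151.2, 71.5]
eef_rot: [0.002, 0.73, 0.683, -0.0]
force: [-1.1, -2.3, 5.0]
opening: 37.4
finger_force: 60.6
[-0.43  0.13 -0.01]
t: 17.95
eef_pos: [445.0, -150.8, 71.4]
eef_rot: [0.001, 0.753, 0.658, -0.0]
force: [-1.6, -1.2, 7.4]
opening: 37.6
finger_force: 60.7
[-0.11  0.35  0.73]
```

After about 6° of rail play the torque jumped to 0.73 N m. The lid is home, so this is the tall jar and it goes to the reject tray.

```bash
python3 -m jog '[[[0,0,-2],0,3],[[0,0,-3],0,3],[[0,0,-4],0,3],[[0,0,0],-7.5,3],[[4,0,0],0,3],[[4.5,0,0],0,3],[[4.5,0,0],0,3],[[4.5,0,0],0,3],[[4.5,0,0],0,3],[[4.5,0,0],0,3],[[4.5,0,0],0,3],[[4.5,0,0],0,3]]'; python3 -m jog '[[[4.5,0,0],0,3],[[4.5,0,0],0,3],[[4.5,0,0],0,3],[[4.5,0,0],0,3],[[0,0,0],0,3],[[0,0,0],0,3]]'; python3 - <<'E'
from h import *
print(go(466,387,75,0))
c,im=shot("top"); cv2.imwrite("pics/t2.png",cv2.resize(im[150:280,170:490,::-1],(800,325)))
E
```

```text
t: 19.15
eef_pos: [444.5, 206.7, 159.0]
eef_rot: [-0.0, 0.708, 0.706, -0.001]
force: [1.3, -0.8, -2.6]
opening: 37.4
finger_force: 63.6
t: 19.75
eef_pos: [445.5, 385.1, 158.6]
eef_rot: [-0.0, 0.708, 0.706, -0.001]
force: [-0.5, -0.3, -3.5]
opening: 37.6
finger_force: 63.7
(array([0.21, 2.07, 8.35]), np.float64(-0.11996801068760021))
```

View pics/t2.png

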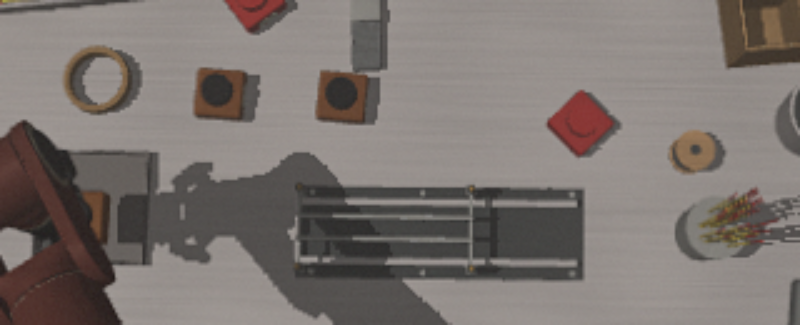

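The jar is above the tray, and the other two jars still stand at full-image (258,187) and (307,188). Lowering it.

```bash
python3 -m jog '[[[0.2,2.1,2.5],0,3],[[0,0,2.5],0,3],[[0,0,2],0,3],[[0,0,0.8],0,3],[[0,0,0.4],0,3],[[0,0,0.3],0,3],[[0,0,0],0,3]]'
```

```text
t: 20.5
eef_pos: [468.4, 386.5, 76.0]
eef_rot: [0.0, 0.709, 0.705, 0.001]
force: [0.7, 0.5, -2.9]
opening: 37.6
finger_force: 63.7
```

```bash
python3 -m jog '[[[0,0,0.3],0,3],[[0,0,0.2],0,3],[[0,0,0.1],0,3],[[0,0,0],0,3]]'; python3 -m jog '[[[0,0,0.1],0,3],[[0,0,0.1],0,3],[[0,0,0],0,3]]'
```

```text
t: 20.9
eef_pos: [468.1, 386.6, 69.8]
eef_rot: [0.0, 0.709, 0.706, 0.0]
force: [-1.3, -1.1, -0.5]
opening: 37.5
finger_force: 63.9
t: 21.2
eef_pos: [468.2, 386.7, 69.5]
eef_rot: [0.0, 0.709, 0.706, -0.0]
force: [-6.2, -3.5, 9.7]
opening: 37.5
finger_force: 64.8
```

```bash
python3 -m jog '[[[0,0,0],0,8.5],[[0,0,0],0,8.5],[[0,0,0],0,8.5],[[0,0,-3],0,8.5],[[0,0,-4],0,8.5],[[0,0,-4],0,8.5],[[-4,3,0],0,8.5],[[-4,4,0],0,8.5],[[-4,4,0],0,8.5],[[-3,4,0],0,8.5],[[0,0,0],0,8.5],[[0,0,0],0,8.5]]'; python3 - <<'E'
from h import *
c,im=shot("wrist"); cv2.imwrite("pics/w9.png",im[:,:,::-1]); s,M=pose(); print(s["eef_pos"])
for l in lids(c,im,(100,20,520,260)): 
    if l[2]>30: print(l)
E
```

```text
t: 22.4
eef_pos: [608.5, 244.2, 176.7]
eef_rot: [-0.0, 0.709, 0.705, -0.0]
force: [-1.1, 0.5, 0.6]
opening: 85.2
finger_force: 0.0
[607.62 245.13 176.63]
(array([328.  , 210.82]), array([621.98, 233.49,  53.  ]), np.float64(42.45897595622854), 0.9132044200795957)
(array([166.  ,  58.81]), array([510.11, 343.89,  53.  ]), np.float64(104.61178858793845), 0.017628572459926436)
(array([145.88,  50.18]), array([496.6, 349.9,  53. ]), np.float64(63.172971163338964), 0.29464374365362334)
```

View pics/w9.png

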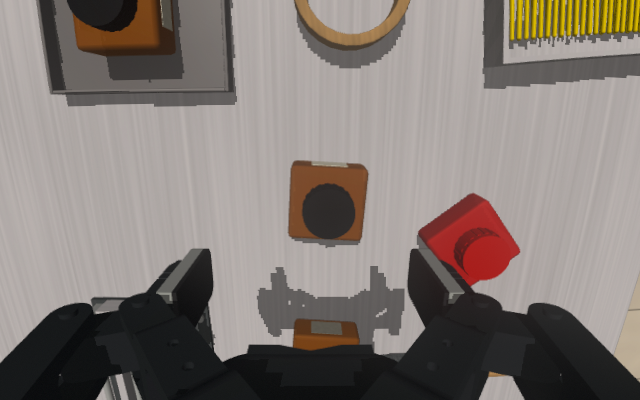

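The tall jar stands flat in the tray. The next jar's lid is at (328,211), so its centre is at (622,233), yaw about −3°. The red decoy's nearest corner is about 75 mm from centre, clear of the fingers.

```bash
python3 -m jog '[[[-1.1,1.4,0],3,8.5],[[0,0,3.5],0,8.5],[[0,0,3.5],0,8.5],[[0,0,3.5],0,8.5],[[0,0,3],0,8.5],[[0,0,0],0,8.5],[[0,0,0],0,8.5]]'
```

```text
t: 23.15
eef_pos: [620.9, 235.1, 42.2]
eef_rot: [-0.0, 0.726, 0.687, -0.0]
force: [0.5, 0.1, 0.5]
opening: 85.0
finger_force: 0.0
```

```bash
python3 -m jog '[[[-0.1,0.1,0.4],0,8.5],[[0,0,0],0,5.5],[[0,0,0],0,5.5],[[0,0,0],0,5.5],[[0,0,0],0,5.5],[[0,0,0],0,5.5],[[0,0,0],0,5.5]]'; python3 -m jog '[[[0,0,-1],0,5.5],[[0,0,-3],0,5.5],[[0,0,-3],0,5.5],[[0,0,-3],0,5.5],[[0,0,0],-3.2,5.5],[[0,0,0],0,5.5]]'; python3 -c "
from h import *
print(go(444.7,-184,140,0.2))"
```

```text
t: 23.85
eef_pos: [624.4, 233.4, 40.7]
eef_rot: [0.001, 0.727, 0.687, 0.002]
force: [-0.7, -0.1, 6.4]
opening: 61.9
finger_force: 67.9
t: 24.45
eef_pos: [623.1, 232.9, 139.4]
eef_rot: [0.0, 0.708, 0.707, 0.001]
force: [-0.6, 0.1, -2.7]
opening: 62.1
finger_force: 67.0
(array([-41.71, -17.78,  -0.09]), np.float64(-0.2738929848346743))
```

```bash
python3 -m jog '[[[-4.2,-1.78,0],0,5.5],[[-4.2,-1.78,0],0,5.5],[[-4.2,-1.78,0],0,5.5],[[-4.2,-1.78,0],0,5.5],[[-4.2,-1.78,0],0,5.5],[[-4.2,-1.78,0],0,5.5],[[-4.2,-1.78,0],0,5.5],[[-4.2,-1.78,0],0,5.5],[[-4.1,-1.78,0],0,5.5],[[-4.0,-1.78,0],0,5.5],[[0,0,0],0,5.5],[[0,0,0],0,5.5]]'; python3 -c "
from h import *
print(go(444.7,-184,56,0.2))"
```

```text
t: 25.65
eef_pos: [443.1, -184.0, 136.9]
eef_rot: [-0.001, 0.709, 0.705, -0.0]
force: [0.1, 0.8, -2.6]
opening: 61.8
finger_force: 67.1
(array([-0.01,  0.17,  8.09]), np.float64(-0.465070274894714))
```

```bash
python3 -m jog '[[[0,0.17,3],-0.4,5.5],[[0,0,3],0,5.5],[[0,0,1.5],0,5.5],[[0,0,0.5],0,5.5],[[0,0,0.4],0,5.5],[[0,0,0.3],0,5.5],[[0,0,0.3],0,5.5],[[0,0,0.2],0,5.5],[[0,0,0],0,5.5]]'
```

```text
t: 26.55
eef_pos: [446.2, -183.9, 46.4]
eef_rot: [0.0, 0.705, 0.709, 0.0]
force: [0.3, 0.2, -3.3]
opening: 62.0
finger_force: 67.1
```

```bash
python3 -m jog '[[[0,0,0.15],0,5.5],[[0,0,0.1],0,5.5],[[0,0,0],0,5.5],[[0,0,0],0,8.5],[[0,0,0],0,8.5],[[0,0,0],0,8.5],[[0,0,-1],0,8.5],[[0,0,-0.9],0,8.5],[[0,0,0],0,8.5]]'; python3 -m jog '[[[0,0,0],0,3],[[0,0,0],0,3],[[0,0,0],0,3],[[0,0,0],0,3],[[0,0,0],0,3],[[0,0,0],0,3]]'; python3 - <<'E'
from h import *
c,im=shot("wrist"); cv2.imwrite("pics/w10.png",im[100:340,180:440,::-1]);print(readout.sense()["torque"])
E
```

```text
t: 27.45
eef_pos: [447.4, -184.7, 64.9]
eef_rot: [0.002, 0.705, 0.709, 0.0]
force: [0.7, -0.7, 0.2]
opening: 85.0
finger_force: 0.0
t: 28.05
eef_pos: [445.9, -183.7, 62.7]
eef_rot: [-0.0, 0.705, 0.709, -0.0]
force: [-2.2, 0.7, 4.2]
opening: 38.6
finger_force: 59.9
[0.19 0.29 0.02]
```

View pics/w10.png

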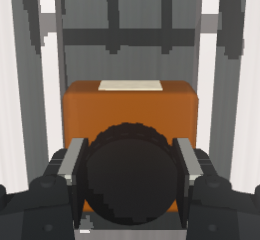

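The jar is seated in the lane with its lid gripped. Screwing.

```bash
python3 -m jog '[[[0,0,0.03],8.5,3],[[0,0,0.03],8.5,3],[[0,0,0.03],8.5,3],[[0,0,0.03],8.5,3],[[0,0,0.03],8.5,3],[[0,0,0.03],8.5,3],[[0,0,0.03],8.5,3],[[0,0,0],0,3]]'; for a in 1; do python3 -c "
from h import *
print(readout.sense()['torque'])"; done; python3 -m jog '[[[0,0,0],5,3],[[0,0,0],0,3]]'; python3 -c "
from h import *
print(readout.sense()['torque'])"; python3 -m jog '[[[0,0,0],5,3],[[0,0,0],0,3]]'; python3 -c "
from h import *
print(readout.sense()['torque'])"
```

```text
t: 28.9
eef_pos: [445.9, -183.6, 59.8]
eef_rot: [-0.0, 0.964, 0.266, -0.0]
force: [1.5, 0.5, -1.9]
opening: 38.4
finger_force: 60.5
[ 0.11 -0.22 -0.01]
t: 29.1
eef_pos: [445.8, -183.6, 60.0]
eef_rot: [-0.0, 0.974, 0.225, -0.0]
force: [1.9, -0.0, -4.2]
opening: 37.9
finger_force: 60.5
[ 0.01 -0.28  0.07]
t: 29.3
eef_pos: [445.9, -183.6, 60.2]
eef_rot: [-0.0, 0.983, 0.182, -0.0]
force: [2.0, 1.4, -3.0]
opening: 38.0
finger_force: 60.5
[ 0.07 -0.29  0.06]
```

```bash
python3 -m jog '[[[0,0,0.05],5,3],[[0,0,0],0,3]]'; python3 -c "
from h import *
print(readout.sense()['torque'])"; python3 -m jog '[[[0,0,0],5,3],[[0,0,0],0,3]]'; python3 -c "
from h import *
print(readout.sense()['torque'])"; python3 -m jog '[[[0,0,0],5,3],[[0,0,0],0,3]]'; python3 -c "
from h import *
print(readout.sense()['torque'])"
```

```text
t: 29.5
eef_pos: [445.9, -183.7, 59.8]
eef_rot: [-0.0, 0.99, 0.14, -0.0]
force: [2.2, 0.1, -3.9]
opening: 38.0
finger_force: 61.0
[ 0.08 -0.32  0.05]
t: 29.7
eef_pos: [446.5, -184.0, 60.3]
eef_rot: [0.0, 0.995, 0.096, 0.001]
force: [3.3, 0.3, -3.4]
opening: 38.0
finger_force: 63.5
[-0.06 -0.66  0.12]
t: 29.9
eef_pos: [446.8, -184.3, 60.5]
eef_rot: [0.001, 0.999, 0.053, 0.001]
force: [4.0, -2.0, -4.2]
opening: 37.8
finger_force: 66.0
[-0.3  -0.85  0.18]
```

```bash
python3 -m jog '[[[0,0,0],4,3],[[0,0,0],0,3]]'; python3 -c "
from h import *
print(readout.sense()['torque'])"; python3 -m jog '[[[0,0,0],4,3],[[0,0,0],0,3]]'; python3 -c "
from h import *
print(readout.sense()['torque'])
c,im=shot('wrist'); cv2.imwrite('pics/w11.png',im[60:380,120:500,::-1])"
```

```text
t: 30.1
eef_pos: [446.9, -184.6, 60.6]
eef_rot: [0.001, 1.0, 0.02, 0.001]
force: [5.2, -3.4, -4.6]
opening: 38.1
finger_force: 66.8
[-0.44 -0.98  1.24]
t: 30.3
eef_pos: [446.6, -184.5, 60.7]
eef_rot: [0.001, 1.0, -0.016, 0.001]
force: [3.5, -2.4, -1.8]
opening: 37.8
finger_force: 61.9
[-0.63 -0.53  0.45]
```

Torque spiked to 1.24 N m and then slipped, so the lid is home. Releasing and going behind the jar.

```bash
python3 -m jog '[[[0,0,0],0,8.5],[[0,0,0],0,8.5],[[0,0,-2],0,8.5],[[0,0,-2],-8.5,8.5],[[0,0,0],-8.5,8.5],[[0,0,0],-8.5,8.5],[[0,0,0],-8.5,8.5],[[0,0,0],-8.5,8.5],[[0,0,0],-8.5,8.5],[[0,0,0],-8.5,8.5],[[0,0,0],-8.5,8.5],[[0,0,0],-8.5,8.5]]'; python3 -m jog '[[[0,0,0],-8.5,3],[[0,0,0],-7.5,1],[[-2.6,0,0],0,0],[[-2.6,0,0],0,0],[[0,0,0],0,0],[[0,0,0],0,0]]'; python3 - <<'E'
from h import *
c,im=shot("wrist")
print(go(444.7,-236,42,0.2))
for z in (55,60):
  for l in lids(c,im,(230,100,400,190),z): print(l)
E
```

```text
t: 31.55
eef_pos: [445.5, -183.4, 99.9]
eef_rot: [-0.001, 0.795, 0.607, -0.0]
force: [0.6, -1.6, 0.2]
opening: 85.3
finger_force: 0.0
t: 32.15
eef_pos: [445.9, -235.6, 99.9]
eef_rot: [-0.001, 0.705, 0.709, 0.0]
force: [-1.0, 0.8, 0.0]
opening: 0.5
finger_force: 0.0
(array([-0.09, -0.11,  5.77]), np.float64(0.13403947913059255))
(array([308.39, 137.77]), array([ 444.88, -183.36,   55.  ]), np.float64(40.40805890209843), 0.9407068382312725)
(array([308.39, 137.77]), array([ 444.91, -182.87,   60.  ]), np.float64(39.1675102429006), 0.9407068382312725)
```

```bash
python3 -m jog '[[[0,-0.1,2],0,0],[[0,0,2],0,0],[[0,0,1.8],0,0],[[0,0,0],0,0],[[0.6,0,0],0,0],[[0.8,0,0],0,0],[[0.8,0,0],0,0],[[0.8,0,0],0,0],[[0.8,0,0],0,0],[[0.8,0,0],0,0],[[0.8,0,0],0,0],[[0.8,0,0],0,0]]'; python3 -m jog '[[[0.6,0,0],0,0],[[0.6,0,0],0,0],[[0.6,0,0],0,0],[[0,0,0],0,0]]'; python3 -m jog '[[[0.6,0,0],0,0],[[0.6,0,0],0,0],[[0.6,0,0],0,0],[[0.6,0,0],0,0],[[0,0,0],0,0]]'; python3 -c "
from h import *
print(go(444.7,-116,42,0.2))"
```

```text
t: 33.4
eef_pos: [445.1, -173.3, 42.3]
eef_rot: [0.0, 0.705, 0.709, -0.0]
force: [0.8, -2.6, 2.0]
opening: 0.1
finger_force: 1.3
t: 33.8
eef_pos: [444.5, -154.7, 41.6]
eef_rot: [-0.001, 0.705, 0.709, 0.0]
force: [-0.3, 0.5, -0.1]
opening: 0.3
finger_force: 0.0
t: 34.3
eef_pos: [444.5, -130.8, 41.8]
eef_rot: [-0.001, 0.705, 0.709, 0.0]
force: [-1.4, 0.4, 0.9]
opening: 0.2
finger_force: 0.0
(array([ 1.48,  0.03, -0.02]), np.float64(0.17687781071330733))
```

```bash
python3 -m jog '[[[0.5,0,0],0,0],[[0.5,0,0],0,0],[[0.5,0,0],0,0],[[0,0,0],0,0],[[0,0,0],0,0]]'; python3 -m jog '[[[-4,0,0],0,0],[[-4,0,0],0,0],[[0,0,-3],0,4],[[0,0,-4],0,8.5],[[0,0,-4],0,8.5],[[0,4,0],0,8.5],[[3,4,0],0,8.5],[[4,4,0],0,8.5],[[4,4,0],0,8.5],[[4,0,0],0,8.5],[[0,0,0],0,8.5]]'; python3 - <<'E'
from h import *
c,im=shot("wrist"); s,M=pose(); print(s["eef_pos"])
for l in lids(c,im,(100,0,640,260),55):
    if 30<l[2]<60 and l[3]>.6: print(l)
hsv=cv2.cvtColor(im,cv2.COLOR_RGB2HSV); m=cv2.inRange(hsv,(5,90,40),(18,255,255))
for k in cv2.findContours(m,cv2.RETR_EXTERNAL,cv2.CHAIN_APPROX_NONE)[0]:
    if cv2.contourArea(k)>800:
        r=cv2.minAreaRect(k); print(r, plane(c,[r[0]],25))
ct,t=shot("top"); cv2.imwrite("pics/t3.png",t[:,:,::-1])
for r in [(298,175,320,200)]: print(lids(ct,t,r,55))
print(np.argwhere(cv2.inRange(cv2.cvtColor(t,cv2.COLOR_RGB2HSV),(8,100,40),(14,255,140))[225:262,285:410]).mean(0)+[225,285])
E
```

```text
t: 34.8
eef_pos: [444.7, -116.6, 42.1]
eef_rot: [-0.0, 0.705, 0.709, 0.0]
force: [-0.4, 0.1, 0.4]
opening: -0.2
finger_force: 0.0
t: 35.9
eef_pos: [595.4, -51.2, 151.4]
eef_rot: [-0.001, 0.703, 0.711, 0.0]
force: [-0.2, -0.5, 0.8]
opening: 85.2
finger_force: 0.0
[595.06 -53.23 151.55]
(array([355.  ,  20.68]), array([620.66,  65.37,  55.  ]), np.float64(43.14975723864922), 0.7365927085806239)
((573.9479370117188, 273.81488037109375), (90.98206329345703, 126.57544708251953), 33.53047180175781) [[ 819.73 -116.68   25.  ]]
((133.93846130371094, 221.50772094726562), (85.08782958984375, 61.52122497558594), 82.87498474121094) [[456.1  -73.05  25.  ]]
((590.0, 76.0), (26.0, 98.0), 90.0) [[796.71  41.55  25.  ]]
((349.3069152832031, 37.31724548339844), (95.33621978759766, 82.79634094238281), 4.763641834259033) [[620.78  61.57  25.  ]]
[(array([306.05, 186.79]), array([616.28,  69.28,  55.  ]), np.float64(42.30619493660688), 0.8666620463884495)]
[244.51 351.64]
```

The jar has passed the bar (measured centre y −73, lid clear by more than 5 mm). The third jar's +x side is close to the scraper blade, so I'll grip it along y and turn it in the air.

```bash
python3 -m jog '[[[4,0.8,0],0,8.5],[[4,0.8,0],0,8.5],[[4,0.8,0],0,8.5],[[0,0,0],8.5,8.5],[[0,0,0],8.5,8.5],[[0,0,0],8.5,8.5],[[0,0,0],8.5,8.5],[[0,0,0],8.5,8.5],[[0,0,0],8.5,8.5],[[0,0,0],8.5,8.5],[[0,0,0],8.5,8.5],[[0,0,0],8.5,8.5]]';python3 -m jog '[[[0,0,0],8.5,8.5],[[0,0,0],8.5,8.5],[[0,0,0],0,8.5],[[0,0,0],0,8.5]]'; python3 - <<'E'
from h import *
c,im=shot("wrist"); cv2.imwrite("pics/w12.png",im[:,:,::-1])
for l in lids(c,im,(200,60,420,260),57):
    if 30<l[2]: print(l)
hsv=cv2.cvtColor(im,cv2.COLOR_RGB2HSV); m=cv2.inRange(hsv,(5,90,40),(18,255,255))
for k in cv2.findContours(m,cv2.RETR_EXTERNAL,cv2.CHAIN_APPROX_NONE)[0]:
    if cv2.contourArea(k)>3000:
        r=cv2.minAreaRect(k); print(r, plane(c,[r[0]],25))
print(go(619,66,39,-94))
E
```

```text
t: 37.2
eef_pos: [618.3, 63.0, 152.2]
eef_rot: [0.0, 0.993, 0.116, 0.0]
force: [0.4, 0.3, -0.1]
opening: 85.2
finger_force: 0.0
t: 37.6
eef_pos: [618.3, 63.7, 152.1]
eef_rot: [0.0, 1.0, -0.027, 0.0]
force: [-0.8, 0.1, 0.0]
opening: 85.0
finger_force: 0.0
(array([302.53, 201.37]), array([624.03,  68.18,  57.  ]), np.float64(40.784918466484505), 0.9271435858742749)
((302.9610595703125, 191.17349243164062), (85.44200897216797, 84.23303985595703), 1.3322197198867798) [[622.7   68.57  25.  ]]
(array([ 0.05, -0.21, 11.32]), np.float64(0.9083555118901785))
```

```bash
python3 -m jog '[[[0.5,-0.45,3],0,8.5],[[0,0,3],0,8.5],[[0,0,3],0,8.5],[[0,0,2.3],0,8.5],[[0,0,0],0,8.5],[[0,0,0],0,5.5],[[0,0,0],0,5.5],[[0,0,0],0,5.5],[[0,0,0],0,5.5],[[0,0,0],0,5.5],[[0,0,0],0,5.5]]'; python3 -m jog '[[[0,0,-1],0,5.5],[[0,0,-3],0,5.5],[[0,0,-3],0,5.5],[[0,0,-3],0,5.5],[[0,0,0],0,5.5]]'
```

```text
t: 38.75
eef_pos: [625.3, 69.0, 41.5]
eef_rot: [0.0, 1.0, -0.027, 0.002]
force: [0.1, -0.2, 5.9]
opening: 61.7
finger_force: 67.7
t: 39.25
eef_pos: [626.4, 69.2, 144.4]
eef_rot: [-0.0, 1.0, -0.028, 0.005]
force: [1.4, 0.8, -1.9]
opening: 62.1
finger_force: 66.8
```

```bash
python3 -m jog '[[[0,0,0],-8.5,5.5],[[0,0,0],-8.5,5.5],[[0,0,0],-8.5,5.5],[[0,0,0],-8.5,5.5],[[0,0,0],-8.5,5.5],[[0,0,0],-8.5,5.5],[[0,0,0],-8.5,5.5],[[0,0,0],-8.5,5.5],[[0,0,0],-8.5,5.5],[[0,0,0],-8.5,5.5],[[0,0,0],-8.4,5.5],[[0,0,0],0,5.5]]'; python3 -c "
from h import *
print(go(444.7,-184,140,0.2))"
```

```text
t: 40.45
eef_pos: [622.1, 69.1, 136.4]
eef_rot: [-0.001, 0.706, 0.708, -0.001]
force: [0.6, 0.3, -2.6]
opening: 61.7
finger_force: 66.8
(array([-25.24, -17.83,  -0.29]), np.float64(0.016402877331231025))
```

```bash
python3 -m jog '[[[-3.6,-2.55,0],0,5.5],[[-3.6,-2.55,0],0,5.5],[[-3.6,-2.55,0],0,5.5],[[-3.6,-2.55,0],0,5.5],[[-3.6,-2.55,0],0,5.5],[[-3.6,-2.55,0],0,5.5],[[-3.6,-2.55,0],0,5.5],[[0,0,0],0,5.5],[[0,0,0],0,5.5]]'; python3 -c "
from h import *
print(go(444.7,-184,56,0.2))"
```

```text
t: 41.35
eef_pos: [445.1, -184.0, 138.0]
eef_rot: [-0.001, 0.707, 0.707, 0.0]
force: [0.2, 0.2, -2.5]
opening: 61.9
finger_force: 67.1
(array([-0.01, -0.03,  8.2 ]), np.float64(-0.24932001857868613))
```

```bash
python3 -m jog '[[[0,0,3],-0.2,5.5],[[0,0,3],0,5.5],[[0,0,1.5],0,5.5],[[0,0,0.5],0,5.5],[[0,0,0.4],0,5.5],[[0,0,0.3],0,5.5],[[0,0,0.2],0,5.5],[[0,0,0],0,5.5],[[0,0,0],0,5.5]]';python3 -m jog '[[[0,0,0.15],0,5.5],[[0,0,0.1],0,5.5],[[0,0,0],0,5.5]]'
```

```text
t: 42.25
eef_pos: [446.5, -183.9, 50.7]
eef_rot: [0.001, 0.704, 0.71, 0.0]
force: [-0.2, 0.7, -2.0]
opening: 62.0
finger_force: 67.1
t: 42.55
eef_pos: [446.0, -183.6, 47.5]
eef_rot: [-0.0, 0.704, 0.71, -0.0]
force: [0.5, 0.2, -3.2]
opening: 61.9
finger_force: 67.1
```

```bash
python3 -m jog '[[[0,0,0.1],0,5.5],[[0,0,0.1],0,5.5],[[0,0,0.05],0,5.5],[[0,0,0],0,5.5]]'; python3 -m jog '[[[0,0,0],0,8.5],[[0,0,0],0,8.5],[[0,0,0],0,8.5],[[0,0,-1],0,8.5],[[0,0,-0.8],0,8.5],[[0,0,0],0,8.5],[[0,0,0],0,3],[[0,0,0],0,3],[[0,0,0],0,3],[[0,0,0],0,3],[[0,0,0],0,3],[[0,0,0],0,3]]'; python3 -c "
from h import *
print(readout.sense()['torque'])
c,im=shot('wrist'); h=cv2.cvtColor(im,cv2.COLOR_RGB2HSV); m=cv2.inRange(h,(5,90,40),(18,255,255))
for r in (190,200,210): 
    x=np.where(m[r,200:420])[0]+200; print(plane(c,[(x.min(),r),(x.max(),r)],34)[:,0])"
```

```text
t: 42.95
eef_pos: [446.3, -183.7, 46.4]
eef_rot: [-0.001, 0.704, 0.71, -0.0]
force: [-5.0, 2.9, 7.6]
opening: 61.9
finger_force: 68.3
t: 44.15
eef_pos: [446.0, -183.5, 63.2]
eef_rot: [-0.0, 0.704, 0.71, -0.0]
force: [-1.2, 0.9, 3.0]
opening: 38.2
finger_force: 59.9
[ 0.25  0.25 -0.01]
[418.43 473.25]
[415.46 476.75]
[415.23 477.51]
```

The jar is on the lane floor and centred at x≈446, with its lid gripped at z 63. Screwing.

```bash
python3 -m jog '[[[0,0,0.03],8.5,3],[[0,0,0.03],8.5,3],[[0,0,0.03],8.5,3],[[0,0,0.03],8.5,3],[[0,0,0.03],8.5,3],[[0,0,0.03],8.5,3],[[0,0,0.03],8.5,3],[[0,0,0],0,3]]'; python3 -c "
from h import *
print(readout.sense()['torque'])"; python3 -m jog '[[[0,0,0],5,3],[[0,0,0],5,3],[[0,0,0],0,3]]'; python3 -c "
from h import *
print(readout.sense()['torque'])"; python3 -m jog '[[[0,0,0.05],5,3],[[0,0,0],0,3]]'; python3 -c "
from h import *
print(readout.sense()['torque'])";  python3 -m jog '[[[0,0,0],5,3],[[0,0,0],0,3]]'; python3 -c "
from h import *
print(readout.sense()['torque'])"
```

```text
t: 45.0
eef_pos: [446.1, -183.3, 60.3]
eef_rot: [-0.0, 0.964, 0.267, 0.0]
force: [2.4, 2.1, -2.4]
opening: 38.3
finger_force: 60.4
[ 0.17 -0.5  -0.05]
t: 45.3
eef_pos: [447.9, -184.8, 61.4]
eef_rot: [0.002, 0.983, 0.184, 0.002]
force: [5.9, -3.5, -4.5]
opening: 37.8
finger_force: 60.9
[-0.5  -1.28  0.86]
t: 45.5
eef_pos: [447.0, -185.3, 61.3]
eef_rot: [0.003, 0.99, 0.142, 0.001]
force: [1.8, -5.7, -0.8]
opening: 37.6
finger_force: 61.3
[-1.14 -0.31  1.22]
t: 45.7
eef_pos: [448.5, -185.0, 61.7]
eef_rot: [0.002, 0.995, 0.098, 0.003]
force: [7.2, -3.7, -3.2]
opening: 37.5
finger_force: 60.7
[-0.73 -1.28  1.14]
```

Torque holds at about 1.2 N m, so the lid is home. Releasing, then going behind the jar.

```bash
python3 -m jog '[[[0,0,0],0,8.5],[[0,0,0],0,8.5],[[0,0,-2],0,8.5],[[0,0,-2],-8.5,8.5],[[0,0,0],-8.5,8.5],[[0,0,0],-8.5,8.5],[[0,0,0],-8.5,8.5],[[0,0,0],-8.5,8.5],[[0,0,0],-8.5,8.5],[[0,0,0],-8.5,8.5],[[0,0,0],-8.5,8.5],[[0,0,0],-8.5,8.5]]'; python3 -m jog '[[[0,0,0],-2.5,3],[[0,0,0],0,1],[[-2.6,0,0],0,0],[[-2.6,0,0],0,0],[[0,0,0],0,0],[[0,0,0],0,0]]'; python3 - <<'E'
from h import *
c,im=shot("wrist")
print(go(444.7,-236,42,0.2))
for l in lids(c,im,(230,80,400,190),55): print(l)
E
```

```text
t: 46.9
eef_pos: [445.4, -183.2, 99.9]
eef_rot: [-0.001, 0.72, 0.694, -0.0]
force: [-0.2, -0.1, 0.0]
opening: 85.4
finger_force: 0.0
t: 47.5
eef_pos: [445.7, -235.5, 100.2]
eef_rot: [-0.001, 0.708, 0.706, 0.0]
force: [0.3, 0.4, -1.1]
opening: -0.1
finger_force: 0.0
(array([-0.1 , -0.09,  5.81]), np.float64(-0.29086535310578654))
(array([308.22, 140.36]), array([ 444.97, -184.56,   55.  ]), np.float64(40.34646197891272), 0.9520966409101581)
```

```bash
python3 -m jog '[[[0,-0.1,2],-0.3,0],[[0,0,2],0,0],[[0,0,1.8],0,0],[[0,0,0],0,0],[[0.6,0,0],0,0],[[0.8,0,0],0,0],[[0.8,0,0],0,0],[[0.8,0,0],0,0],[[0.8,0,0],0,0],[[0.8,0,0],0,0],[[0.8,0,0],0,0],[[0.8,0,0],0,0]]'; python3 -m jog '[[[0.6,0,0],0,0],[[0.6,0,0],0,0],[[0.6,0,0],0,0],[[0,0,0],0,0]]'; python3 -m jog '[[[0.6,0,0],0,0],[[0.6,0,0],0,0],[[0.6,0,0],0,0],[[0.6,0,0],0,0],[[0,0,0],0,0]]'; python3 -c "
from h import *
print(go(444.7,-115,42,0.2))"
```

```text
t: 48.75
eef_pos: [445.2, -173.6, 43.0]
eef_rot: [0.001, 0.706, 0.709, -0.0]
force: [-1.1, -5.4, 2.3]
opening: -0.3
finger_force: 2.4
t: 49.15
eef_pos: [444.7, -154.8, 42.4]
eef_rot: [-0.0, 0.706, 0.709, 0.0]
force: [1.0, -1.4, 1.3]
opening: -0.2
finger_force: 0.9
t: 49.65
eef_pos: [444.2, -130.3, 42.1]
eef_rot: [-0.001, 0.705, 0.709, 0.0]
force: [0.1, -0.9, 0.5]
opening: -0.0
finger_force: 0.2
(array([1.53, 0.05, 0.01]), np.float64(0.06179646386016202))
```

```bash
python3 -m jog '[[[0.5,0,0],0,0],[[0.5,0,0],0,0],[[0.6,0,0],0,0],[[0,0,0],0,0],[[0,0,0],0,0]]'; python3 -m jog '[[[-3,0,0],0,0],[[-3,0,0],0,0],[[0,0,-4],0,0],[[0,0,-4],0,4],[[0,0,-4],0,4],[[0,0,-4],0,4],[[0,0,-4],0,4],[[0,0,0],0,4],[[0,0,0],0,4]]'; python3 - <<'E'
from h import *
c,im=shot("wrist"); cv2.imwrite("pics/w13.png",im[:,:,::-1]); print(c["extrinsics"][:3,3])
hsv=cv2.cvtColor(im,cv2.COLOR_RGB2HSV); m=cv2.inRange(hsv,(5,90,40),(18,255,255))
for k in cv2.findContours(m,cv2.RETR_EXTERNAL,cv2.CHAIN_APPROX_NONE)[0]:
    if cv2.contourArea(k)>300:
        x,y,w,h=cv2.boundingRect(k); print((x,y,w,h), plane(c,[(x,y+h),(x+w,y+h),(x,y),(x+w,y)],33)[:,:2].tolist())
print("bar rows", proj(c,[[445,-101,66],[445,-97,66]]))
for l in lids(c,im,(230,0,400,300),55): print(l)
ct,t=shot("top"); cv2.imwrite("pics/t4.png",t[:,:,::-1]); hs=cv2.cvtColor(t,cv2.COLOR_RGB2HSV)
mm=cv2.inRange(hs,(8,100,40),(14,255,140)); 
for k in cv2.findContours(mm[170:262,180:420],cv2.RETR_EXTERNAL,cv2.CHAIN_APPROX_NONE)[0]:
    if cv2.contourArea(k)>15: x,y,w,h=cv2.boundingRect(k); print("top",x+180,y+170,w,h,plane(ct,[(x+180+w/2,y+170+h/2)],33))
print(plane(ct,[(448,211)],44))
E
```

```text
t: 50.15
eef_pos: [444.2, -115.8, 42.2]
eef_rot: [0.0, 0.706, 0.709, -0.001]
force: [-0.2, -6.1, -1.5]
opening: -0.3
finger_force: 0.0
t: 51.05
eef_pos: [445.2, -174.9, 243.2]
eef_rot: [0.0, 0.705, 0.709, 0.001]
force: [-0.6, 0.5, 0.3]
opening: 40.0
finger_force: 0.0
[ 444.82 -106.79  361.22]
(573, 347, 67, 53) [[796.7084613230418, -478.3390578713081], [901.5487036844543, -487.95966555045334], [772.6563262058146, -391.1068958388579], [868.585349200607, -396.8030616529395]]
(604, 93, 36, 78) [[753.9320055923488, -169.5221667740052], [796.5868178949679, -168.97404534388969], [735.852888831283, -91.1148964182764], [775.9031697703098, -89.51561343164312]]
(296, 7, 27, 38) [[432.18313801001005, -54.30748647032628], [456.9274958283809, -54.20997704083969], [432.34304832603874, -22.153316447075852], [456.5378400941227, -22.055987068164512]]
(330, 0, 13, 94) [[464.10815591528086, -97.63977710218477], [476.42079002825255, -97.56058502639154], [462.72019861094657, -16.214077175144737], [474.33578393334426, -16.109259388228267]]
(272, 0, 17, 94) [[409.21214823540583, -97.80487610814328], [425.3
[... 440 characters left out ...]
 ]), np.float64(32.43566282009171), 0.33732081056716595)
(array([264.92, 121.02]), array([ 404.66, -121.86,   55.  ]), np.float64(32.501945989102126), 0.1828910707078563)
(array([308.9, 116.7]), array([ 444.25, -117.97,   55.  ]), np.float64(65.43429976822661), 0.4237164196133742)
(array([307.64,  64.19]), array([443.02, -73.41,  55.  ]), np.float64(42.35441137756161), 0.6134236090941186)
(array([309.33,   5.  ]), array([444.32, -26.25,  55.  ]), np.float64(23.784121155295324), 0.48426043794371626)
top 319 247 38 6 [[415.81 -36.77  33.  ]]
top 334 238 10 6 [[444.76 -39.57  33.  ]]
top 320 233 38 3 [[465.72 -39.29  33.  ]]
top 199 223 19 20 [[462.84 386.    33.  ]]
[[ 545.5  -391.22   44.  ]]
```

Both jars are beyond the bar: the last lid is centred at y≈−73.4, so its rear edge is at −93.4, clear of the bar's far face at −97. The tall jar is in the tray at (463,386).

```bash
python3 -c "
from workcell import ticket
print(ticket.job_done())"
```

```text
the job is handed in; nothing more can be done
None
```

The job is handed in: of the three jars present, two are screwed home and stand beyond the gauge bar, and the tall one, also screwed home, stands flat in the reject tray; I saw no bystander disturbed, and the verdict was not returned.

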